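# Open the interlocked air valve bank

### The arm

A 6-joint arm with a two-finger parallel gripper is mounted at the origin on the work surface; the furniture and walls round the work are solid. World frame = base frame: x ahead of the robot, y to its left, z up, the work surface at z = 0. Lengths are in m, angles in degrees, forces in N, time in s.
With the tool pointing down it reaches from about 0.275 to 0.85 m from the base axis. Payload 5.2 kg.
Tool frame: the origin (TCP) lies midway between the tips of the shut fingers; the grasp point (between the pads) lies manip.pinch_z behind it (manip.pinch_z is the distance from the TCP to the grasp point, in m); z points along the fingers, y is the line along which they close (so a half turn about z gives the same grasp; the last joint's range is limited). The gripper opens to 85 mm and grips with 20 to 120 N. Pads are 22 mm wide; open, the fingers measure 114 mm over their backs; the gripper's body (76 mm by 85 mm) begins 54 mm behind the grasp point. The pads swing forward as they close: fully open they stand 13 mm farther back than shut.
Start: joints at [-75.161, 14.817, 87.949, -0, 77.235, -11.62], TCP at [0.245, -0.492, 0.201] pointing down, gripper open.
Joint ranges: [-179.93, 179.93], [-52.35, 119.4], [10.71, 147.94], [-69.91, 249.91], [12.55, 155.21], [-178.61, 178.61]. Speed limits (degrees/s): [147.25, 147.25, 180, 180, 180, 180].

### API

Orientations are given as a 3x3 rotation matrix whose columns are the frame's x, y, z axes.
In Python, from rig import manip gives the robot as it stands.
- The arm moves only by the tool play_rows, never from a script. Its argument "motion" is a list of rows, each an object of numbers: "ax", "ay", "az": the turn, a rotation vector about the tool's x, y, z in units of 10 degrees (1.0 is 10 degrees); "dx", "dy", "dz": the shift along the tool's x, y, z in units of 50 mm (1.0 is 50 mm); "jaw": the closure, from 0 (fully open) to 1 (shut). A call has 1 to 12 rows; each row shifts and turns the commanded pose from where the row before left it, along the tool's axes as they then stand; what a row does not reach is not made up. A row lasts 1/8 s, in which the tool goes at most 62.5 mm and 10.7 degrees, less where a joint would pass 70% of its speed; a pose out of reach is approached as far as the arm can. A call is refused whole if a number of a shift passes 1 or a number of a turn 1, either way. A call with a gripper value outside its range is refused whole. The fingers move at their own pace and stop on an object; "newtons" is the grip in N (left out, the last holds). Time passes only in rows, so rows that do not move let the fingers close. It gives the time, the measured TCP pose, the force, the opening and the grip force at its end, in the units of the state.
- manip.state(): the state, without advancing time (a new reading comes with each control period).
- manip.grab_frame(name): name is "side" or "top"; returns the picture (400x640x3 uint8, red, green, blue); there is no depth.
- manip.calibration(name): a dict with "camera_matrix" (3x3 intrinsics, pixels), "k1" (the pictures are not rectified: a ray, as slopes to the right and down, at radius r is drawn at 1 + k1 r^2 times it, then the intrinsics apply), "origin" and "attitude" of the camera in the world. Camera axes: x right, y down, z forward; pixel columns grow to the right and rows downward; lengths in m; the calibration is good to about 2 mm. A picture is of the moment at which its call begins. calibration takes no time and is no camera call.
- manip.finish_job(): hands the job in; it is judged then, once.
Trained networks look in the newest picture that a camera, given by its name, has taken for a name from the list of things; names that differ only in an ending like _2 or _b are one class to them, and where a whole thing is asked for, a point or a joint stands for the part that bears it (a point fixed in the world has none). Each returns a list of dicts, best first, with "p" (0 to 1); they miss things now and then, are a little off and sometimes report something else, mostly with a low value. They report only what shows in the picture. A call takes as long as a camera call.
- manip.outline_of(target, camera): "region" (400x640 bool, what is visible of it) and "rect" ([left, top, width, height] in pixels, round what is visible of it).
The state is a dict: "t": time; "q": joint angles; "qd": joint speeds; "joint_torque": joint torques, N m; "tool_pos": TCP position; "tcp_rot": TCP orientation; "ft_force": force on the tool from outside, world axes, zero at the start; "moment": the same for the moment, N m; "grip_width": finger opening in m; "grasp_force": force on a finger pad.
Only numpy, scipy, OpenCV 4.12 (cv2) and the standard library are available. Lean on these libraries where they do the work, as an engineer would, in place of code of your own. Each camera call takes 0.05 s, during which the arm holds its last target. There are 200 camera calls.

### The job

Open the air: push all three levers of the interlocked valve bank, one after another, from leaning towards you fully over to their far stops, and leave them there. The interlock lets them go in one hidden order only, so feel gently for the one that gives; when a lever stops short it is blocked, so back off and try another, and never press harder than 25 N on the bank or a lever. Leave the blue slug, the tape roll and the dropper bottle where they are.

Things in the scene. Friction and masses are not known exactly. Their poses are not given: they have to be found in the camera images.
- bank: Three-lever air valve bank: grey body on a dark foot plate (150 x 260 x 8 mm, local x by y), fixed to the bench. Body 120 x 235 mm, top plate at z = 0.082, pivot cheeks up to z = 0.096. Origin: centre of its underside. Local +x is the way the levers are thrown, away from the robot; the levers stand in a row along local y, 75 mm apart, pivots at local x = 0, z = 0.07.
- bank_top (a point): Centre of the bank's top plate. Interlock inside: levers go over in one order only, drawn anew each time, not shown by place, colour or name. A lever frees the next only when nearly at its far stop (joint over about 0.8). A blocked lever moves up to about 13 mm at its grip, then meets a slightly springy stop that never yields (about 5 N per mm).
- lever_left (a joint): Angle of the lever with the red grip, at local y = +0.075 of the bank. 0 = shut, leaning 0.5 rad from upright towards the robot (bank -x); 1.0 = open, at its far stop (springy, 2 N per mm at the grip), leaning 0.5 rad away (bank +x). Starts at 0 to 0.05. Free to go, it needs about 2 to 6 N at the grip; it stays where it is left.
- lever_left_grip (a point): Point on the lever's axis inside the red round plastic grip, 85 mm from the pivot; it swings with the lever. Grip 20 mm in diameter, 50 to 110 mm from the pivot along the lever; below it a 10 mm steel shaft. At mid swing the grip's top is at z = 0.18, at either end about 0.17.
- lever_mid (a joint): Angle of the lever with the yellow grip, at local y = 0 of the bank. 0 = shut, leaning 0.5 rad from upright towards the robot (bank -x); 1.0 = open, at its far stop (springy, 2 N per mm at the grip), leaning 0.5 rad away (bank +x). Starts at 0 to 0.05. Free to go, it needs about 2 to 6 N at the grip; it stays where it is left.
- lever_mid_grip (a point): Point on the lever's axis inside the yellow round plastic grip, 85 mm from the pivot; it swings with the lever. Grip 20 mm in diameter, 50 to 110 mm from the pivot along the lever; below it a 10 mm steel shaft. At mid swing the grip's top is at z = 0.18, at either end about 0.17.
- lever_right (a joint): Angle of the lever with the green grip, at local y = -0.075 of the bank. 0 = shut, leaning 0.5 rad from upright towards the robot (bank -x); 1.0 = open, at its far stop (springy, 2 N per mm at the grip), leaning 0.5 rad away (bank +x). Starts at 0 to 0.05. Free to go, it needs about 2 to 6 N at the grip; it stays where it is left.
- lever_right_grip (a point): Point on the lever's axis inside the green round plastic grip, 85 mm from the pivot; it swings with the lever. Grip 20 mm in diameter, 50 to 110 mm from the pivot along the lever; below it a 10 mm steel shaft. At mid swing the grip's top is at z = 0.18, at either end about 0.17.
- slug_blue: Bystander: loose blue hollow plastic cylinder, 24 mm in diameter, 34 mm tall, on the bench on the robot's side of the bank; origin at the centre of its underside.
- tape_black: Bystander: loose roll of black tape lying flat, 62 mm in diameter, 19 mm tall, on the bench on the robot's side of the bank; origin at the centre of its underside.
- glue_dropper: Bystander: loose brown dropper bottle with a black top, standing, 33 mm in diameter, 102 mm tall, on the bench behind the bank; origin at the centre of its underside.

How it is judged (in metres and radians):
On the way, in this order (a step that is already met when the one before it is completed fails the run):
1. a first lever is fully over (value of joint any of lever_left, lever_mid, lever_right above 0.92 rad), for 0.1 s.
2. two levers are fully over ((value of joint each of lever_left, lever_mid above 0.92 rad or value of joint each of lever_mid, lever_right above 0.92 rad or value of joint each of lever_left, lever_right above 0.92 rad)), for 0.1 s.
At the end, for the whole second after the job is handed in: All three lever joints read above 0.92 (within 0.08 rad, about 7 mm at the grip, of the far stop) and are at rest; the three bystanders lie within 20 mm of where they started (value of joint each of lever_left, lever_mid, lever_right above 0.92 rad and velocity of joint each of lever_left, lever_mid, lever_right below 0.05 rad/s and distance of each of slug_blue, tape_black, glue_dropper from where it was at the start of the episode below 0.02 m); the robot touches nothing.
It fails at once if the robot presses on the bank or a lever with more than 25 N (contact force between any of the fingers, the arm and bank above 25 N).
It fails at once if the slug blue is shifted by 20 mm or more or tipped over (distance of slug_blue from where it was at the start of the episode above 0.02 m or angle between slug_blue's own z axis and vertical above 0.5 rad).
It fails at once if the tape black is shifted by 20 mm or more or tipped over (distance of tape_black from where it was at the start of the episode above 0.02 m or angle between tape_black's own z axis and vertical above 0.5 rad).
It fails at once if the glue dropper is shifted by 20 mm or more or tipped over (distance of glue_dropper from where it was at the start of the episode above 0.02 m or angle between glue_dropper's own z axis and vertical above 0.5 rad).
It also fails if it takes over 64 s, if anything falls off the work surface, if the arm or the gripper's body presses on something with over 40 N, if the wrist force passes 120 N, or if a joint passes its speed limit or range.

## Working session

There is one attempt and no reset: what is moved stays moved. The work goes in short steps, Python scripts to look and compute and a tool call to move; the robot and the scene stay as the last step left them, time stands still between calls to the robot, and variables do not carry over. Pictures are saved under pics/ and viewed, at most 10 in all, crops included, and the job is handed in when it is done.

Besides the shell and the picture viewer there is one more tool, called after ">>>" by a JSON object that holds its "op" and its "data", one argument or row to a line. play_rows: Moves the arm, as the interface text tells. Its arguments: {"type":"object","properties":{"motion":{"type":"array"},"newtons":{"type":"number"}},"required":["motion"]}

```bash
mkdir -p pics
cat > h.py <<'E'
import numpy as np, cv2
from rig import manip
def ray(cam,uv):
    c=manip.calibration(cam);K=np.array(c["camera_matrix"]);R=np.array(c["attitude"]);o=np.array(c["origin"])
    d=np.linalg.solve(K,[uv[0],uv[1],1.])[:2];s=d.copy()
    for _ in range(20): s=d/(1+c["k1"]*(s@s))
    return o,R@np.r_[s,1]
def onz(cam,uv,z):
    o,d=ray(cam,uv);return o+d*(z-o[2])/d[2]
def proj(cam,p):
    c=manip.calibration(cam);K=np.array(c["camera_matrix"]);R=np.array(c["attitude"]);o=np.array(c["origin"])
    v=R.T@(np.array(p)-o);s=v[:2]/v[2];s=s*(1+c["k1"]*(s@s));return (K@np.r_[s,1])[:2]
def shot(cam,name):
    im=manip.grab_frame(cam);cv2.imwrite(f"pics/{name}.png",im[:,:,::-1]);return im
E
python3 - <<'E'
from h import *
np.set_printoptions(precision=4,suppress=True)
for c in("top","side"):
    shot(c,c+"0");cal=manip.calibration(c);print(c,np.array(cal["origin"]),np.array(cal["attitude"]).tolist(),cal["k1"])
    for n in("bank","lever_left_grip","lever_mid_grip","lever_right_grip","slug_blue","tape_black","glue_dropper"):
        for r in manip.outline_of(n,c)[:1]:
            ys,xs=np.nonzero(r["region"]);cen=(xs.mean(),ys.mean());print(n,r["p"],r["rect"],np.round(cen,1),onz(c,cen,.145),onz(c,cen,0))
            if n=="bank": 
                print(cv2.minAreaRect(np.c_[xs,ys].astype(np.float32)))
s=manip.state();print(s, manip.pinch_z)
E
```

```text
top [0.4881 0.1757 0.9742] [[0.01281587984483618, -0.9978771925778247, 0.06385030741352253], [-0.9991120434982712, -0.01021631696591973, 0.04087482604684791], [-0.04013574168382761, -0.0643174579772123, -0.9971220521274409]] -0.08980846738677972
bank 0.9 [294.9, 178.0, 107.5, 70.3] [347.9 213.3] [0.5037 0.1476 0.145 ] [0.5064 0.1427 0.    ]
((348.5750732421875, 211.8617706298828), (101.9439926147461, 61.04955291748047), 6.709836959838867)
lever_left_grip 0.66 [312.0, 205.6, 13.5, 27.0] [315.8 218.5] [0.4915 0.218  0.145 ] [0.4922 0.2255 0.    ]
lever_mid_grip 0.51 [341.6, 207.1, 14.2, 32.5] [348.5 222.2] [0.4842 0.1461 0.145 ] [0.4835 0.141  0.    ]
lever_right_grip 0.7 [376.7, 209.8, 10.7, 28.2] [381.6 225.6] [0.4775 0.0737 0.145 ] [0.4757 0.0559 0.    ]
slug_blue 0.54 [308.0, 254.2, 7.4, 3.4] [312.3 255.6] [0.41   0.2246 0.145 ] [0.3964 0.2331 0.    ]
tape_black 0.87 [343.6, 249.3, 21.4, 26.7] [355.7 263.6] [0.3941 0.1297 0.145 ] [0.3777 0.1217 0.    ]
glue_dropper 0.71 [344.5, 250.5, 20.9, 26.2] [355.8 263.5] [0.3943 0.1295 0.145 ] [0.3779 0.1214 0.    ]
side [ 0.3628 -0.5762  0.3
[... 928 characters left out ...]
145 ] [0.3794 0.1372 0.    ]
glue_dropper 0.65 [361.4, 236.2, 19.1, 57.4] [370.1 267.1] [ 0.542  -0.1193  0.145 ] [0.6479 0.1506 0.    ]
{'t': 0.8, 'q': array([-75.1595,  14.8141,  87.9495,  -0.0005,  77.2348, -11.6182]), 'qd': array([ 0.011 , -0.0364, -0.0283, -0.    , -0.0086,  0.0365]), 'joint_torque': array([ -0.0005, -44.5857, -29.0882,  -0.0007,   0.0005,   0.    ]), 'tool_pos': array([ 0.2451, -0.4924,  0.2005]), 'tcp_rot': array([[ 0.8953,  0.4456, -0.    ],
       [ 0.4456, -0.8953, -0.    ],
       [-0.    ,  0.    , -1.    ]]), 'ft_force': array([-0.716 ,  0.2236,  0.4798]), 'moment': array([ 0.0055, -0.0022,  0.0146]), 'grasp_force': 0.0, 'grip_width': 0.08530395136745328} 0.0187
```

View pics/top0.png

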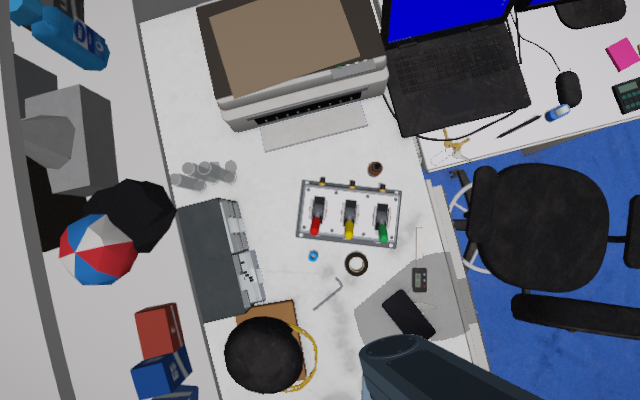

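View pics/side0.png

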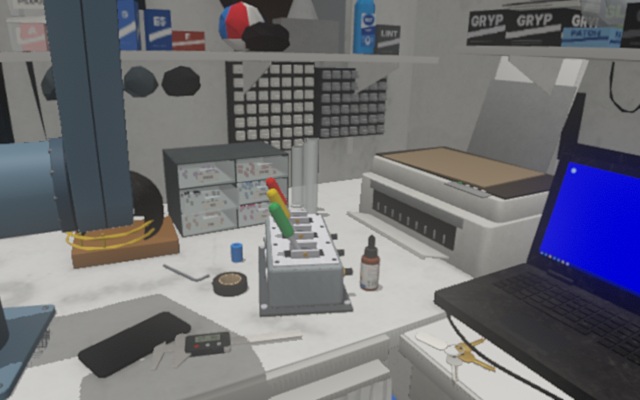

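The top view shows the bank at about (348,213), with the grips at (316,225) red, (349,229) yellow and (383,233) green, all leaning toward the robot. The slug is at (313,256), the tape at (356,264) and the dropper at (375,169), behind the bank. The side view agrees. Next I'll fit the bank pose from the grip colours.

```bash
cat > fit.py <<'E'
from h import *
from scipy.optimize import least_squares
R={"left":((0,6),.075),"mid":((22,32),0),"right":((50,75),-.075)}
def cents(cam,im,est):
    hsv=cv2.cvtColor(im,cv2.COLOR_RGB2HSV);out={}
    for n,((a,b),y) in R.items():
        m=cv2.inRange(hsv,(a,120,60),(b,255,255));u,v=est[n]
        w=np.zeros_like(m);w[int(v)-32:int(v)+32,int(u)-26:int(u)+26]=1;m*=w
        k,l,st,c=cv2.connectedComponentsWithStats(m);
        if k>1:
            i=1+st[1:,4].argmax();out[n]=(c[i],st[i])
    return out
def grip(p,y,th,L):
    a=th-.5;lx=L*np.sin(a);c,s=np.cos(p[2]),np.sin(p[2])
    return np.array([p[0]+c*lx-s*y,p[1]+s*lx+c*y,.07+L*np.cos(a)])
E
python3 - <<'E'
from fit import *
np.set_printoptions(precision=4,suppress=True)
ims={c:cv2.imread(f"pics/{c}0.png")[:,:,::-1].copy() for c in("top","side")}
obs={"top":cents("top",ims["top"],{"left":(316,222),"mid":(349,227),"right":(383,231)})}
obs["side"]=cents("side",ims["side"],{"left":(270,184),"mid":(272,199),"right":(284,220)})
for c in obs:print(c,{n:(v[0].round(1),v[1].tolist()) for n,v in obs[c].items()})
def f(p,full=0):
    r=[]
    for c in obs:
        for n,(cen,st) in obs[c].items():
            if c=="side" and n!="right":continue
            q=(proj(c,grip(p,R[n][1],.02,.112))+proj(c,grip(p,R[n][1],.02,.05)))/2
            r+=list(q-cen)
    return np.array(r)
s=least_squares(f,[.5,.147,-.12]);p=s.x;print(p,np.degrees(p[2]),s.fun)
for c,im in ims.items():
    im=im[:,:,::-1].copy();cs,sn=np.cos(p[2]),np.sin(p[2])
    for a,b,z in((.075,.13,.008),(.06,.1175,.082)):
        P=[proj(c,[p[0]+cs*x-sn*y,p[1]+sn*x+cs*y,z]) for x,y in((a,b),(a,-b),(-a,-b),(-a,b))]
        cv2.polylines(im,[np.int32(np.round(P))],True,(255,0,255),1)
    for n in R:
        a,b=[np.int32(np.round(proj(c,grip(p,R[n][1],.02,L)))) for L in(.05,.11)];cv2.line(im,tuple(map(int,a)),tuple(map(int,b)),(255,255,0),1)
    o={"top":(270,150),"side":(210,160)}[c];cr=im[o[1]:o[1]+170,o[0]:o[0]+200]
    ims[c]=cv2.resize(cr,None,fx=2,fy=2)
cv2.imwrite("pics/ov.png",np.hstack([ims["top"],ims["side"]]))
E
```

```text
top {'left': (array([314.8, 225.7]), [310, 217, 11, 18, 138]), 'mid': (array([348.4, 229.3]), [344, 221, 9, 18, 136]), 'right': (array([382.6, 233.2]), [378, 225, 10, 18, 130])}
side {'left': (array([274.6, 186.9]), [266, 178, 21, 26, 137]), 'mid': (array([277.2, 200.1]), [267, 189, 23, 29, 207]), 'right': (array([274.2, 206. ]), [270, 203, 10, 7, 49])}
[ 0.5042  0.1451 -0.143 ] -8.191981708410516 [-2.0073 -0.8298 -2.0125  0.8603 -2.332   2.2844  2.5013 12.0689]
```

View pics/ov.png

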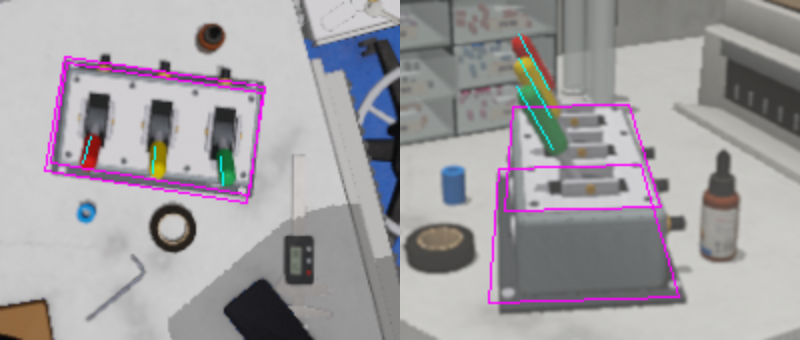

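The overlay shows the fit is nearly right, but the green blob in the side view was mis-segmented. I'll drop that point, refit, and compute the approach.

```bash
cat > go.py <<'E'
from fit import *
np.set_printoptions(precision=4,suppress=True)
P=np.load("p.npy")
def tgt(lx,ly,z):
    c,s=np.cos(P[2]),np.sin(P[2]);return np.array([P[0]+c*lx-s*ly,P[1]+s*lx+c*ly,z])
def where():
    s=manip.state();d=s["tool_pos"]-P_[:3] if 0 else s["tool_pos"]-np.r_[P[:2],0]
    c,q=np.cos(P[2]),np.sin(P[2]);f=s["ft_force"]
    x=s["tcp_rot"][:,0];print("t",s["t"],"local",np.array([c*d[0]+q*d[1],-q*d[0]+c*d[1],d[2]]),"F",f,"yawerr",np.degrees(np.arctan2(x[1],x[0])-P[2]))
E
python3 - <<'E'
from fit import *
im=cv2.imread("pics/top0.png")[:,:,::-1].copy();sd=cv2.imread("pics/side0.png")[:,:,::-1].copy()
R["right"]=((40,90),-.075)
o=cents("top",im,{"left":(316,222),"mid":(349,227),"right":(383,231)});s=cents("side",sd,{"left":(270,184),"mid":(272,199),"right":(284,220)})
print(s["right"])
def f(p):
    r=[proj("top",grip(p,R[n][1],.02,.082))-o[n][0] for n in R]
    r.append(proj("side",grip(p,-.075,.02,.082))-s["right"][0]);return np.concatenate(r)
q=least_squares(f,[.5,.147,-.12]);print(q.x,np.degrees(q.x[2]),q.fun);np.save("p.npy",q.x)
import go
for n,(h,y) in R.items():print(n,go.tgt(-.105,y,.125))
go.where()
E
```

```text
(array([274.16326531, 206.02040816]), array([270, 203,  10,   7,  49], dtype=int32))
[ 0.50428226  0.14498162 -0.14292085] -8.188761342304465 [-1.95668862 -0.86973289 -1.96196897  0.81722464 -2.28197039  2.23904931
  2.38756647 11.79926829]
left [0.411  0.2342 0.125 ]
mid [0.4004 0.1599 0.125 ]
right [0.3897 0.0857 0.125 ]
t 0.8 local [-0.1658 -0.6678  0.2005] F [-0.716   0.2236  0.4798] yawerr 34.64758527259519
```

Run:
```python
from fit import *
im=cv2.imread("pics/top0.png")[:,:,::-1].copy()
o=cents("top",im,{"left":(316,222),"mid":(349,227),"right":(383,231)})
def f(p):
    r=[proj("top",grip(p,R[n][1],.02,.082))-o[n][0] for n in R]
    r.append(.5*(proj("side",grip(p,-.075,.02,.082))-[281,219]));return np.concatenate(r)
q=least_squares(f,[.5,.147,-.12]);print(q.x,np.degrees(q.x[2]),q.fun);np.save("p.npy",q.x)
import go
for n,(h,y) in R.items():
    t=go.tgt(-.105,y,.2);print(n,t, manip.state()["tcp_rot"].T@(t-manip.state()["tool_pos"])/.05)
go.where()
```

```text
[ 0.50628748  0.14221898 -0.09444343] -5.411209782430252 [-0.08735214 -0.01664177  0.13446207  0.02832204  0.02075677 -0.20298854
 -0.28693038 -0.14574151]
left [0.4088 0.2268 0.2   ] [  9.3404 -11.4175   0.0102]
mid [0.4018 0.1521 0.2   ] [  8.5484 -10.1436   0.0102]
right [0.3947 0.0775 0.2   ] [ 7.7564 -8.8698  0.0103]
t 0.8 local [-0.2002 -0.6564  0.2005] F [-0.716   0.2236  0.4798] yawerr 31.870033712720975
```

>>> {"op": "play_rows", "data": {
  "motion": [
    {"dx": 0.776,"dy": -0.887,"jaw": 1},
    {"dx": 0.776,"dy": -0.887,"jaw": 1},
    {"dx": 0.776,"dy": -0.887,"jaw": 1},
    {"dx": 0.776,"dy": -0.887,"jaw": 1},
    {"dx": 0.776,"dy": -0.887,"jaw": 1},
    {"dx": 0.776,"dy": -0.887,"jaw": 1},
    {"dx": 0.776,"dy": -0.887,"jaw": 1},
    {"dx": 0.776,"dy": -0.887,"jaw": 1},
    {"dx": 0.776,"dy": -0.887,"jaw": 1},
    {"dx": 0.776,"dy": -0.887,"jaw": 1},
    {"jaw": 1},
    {"jaw": 1}
  ],
  "newtons": 20
}}

```text
schema error: expected keys ax, ay, az, dx, dy, dz, jaw
```

>>> {"op": "play_rows", "data": {
  "motion": [
    {"az": 0.8,"jaw": 1},
    {"az": 0.8,"jaw": 1},
    {"az": 0.8,"jaw": 1},
    {"az": 0.79,"jaw": 1},
    {"jaw": 1},
    {"jaw": 1}
  ]
}}

```text
schema error: expected keys ax, ay, az, dx, dy, dz, jaw
```

```bash
python3 -c "
import go;go.where();print(go.manip.state()['tcp_rot'])"
```

```text
t 0.8 local [-0.2002 -0.6564  0.2005] F [-0.716   0.2236  0.4798] yawerr 31.870033712720975
[[ 0.8953  0.4456 -0.    ]
 [ 0.4456 -0.8953 -0.    ]
 [-0.      0.     -1.    ]]
```

All keys are needed in every row.

>>> {"op": "play_rows", "data": {
  "motion": [
    {"ax": 0,"ay": 0,"az": 0,"dx": 0.776,"dy": -0.887,"dz": 0,"jaw": 1},
    {"ax": 0,"ay": 0,"az": 0,"dx": 0.776,"dy": -0.887,"dz": 0,"jaw": 1},
    {"ax": 0,"ay": 0,"az": 0,"dx": 0.776,"dy": -0.887,"dz": 0,"jaw": 1},
    {"ax": 0,"ay": 0,"az": 0,"dx": 0.776,"dy": -0.887,"dz": 0,"jaw": 1},
    {"ax": 0,"ay": 0,"az": 0,"dx": 0.776,"dy": -0.887,"dz": 0,"jaw": 1},
    {"ax": 0,"ay": 0,"az": 0,"dx": 0.776,"dy": -0.887,"dz": 0,"jaw": 1},
    {"ax": 0,"ay": 0,"az": 0,"dx": 0.776,"dy": -0.887,"dz": 0,"jaw": 1},
    {"ax": 0,"ay": 0,"az": 0,"dx": 0.776,"dy": -0.887,"dz": 0,"jaw": 1},
    {"ax": 0,"ay": 0,"az": 0,"dx": 0.776,"dy": -0.887,"dz": 0,"jaw": 1},
    {"ax": 0,"ay": 0,"az": 0,"dx": 0.776,"dy": -0.887,"dz": 0,"jaw": 1},
    {"ax": 0,"ay": 0,"az": 0,"dx": 0,"dy": 0,"dz": 0,"jaw": 1}
  ],
  "newtons": 20
}}

```text
t: 2.17
tool_pos: [0.3948, 0.0815, 0.2006]
tcp_rot: [[0.892, 0.453, 0.0], [0.453, -0.892, 0.001], [0.001, -0.001, -1.0]]
ft_force: [-0.6, -0.6, -0.6]
grip_width: 0.0002
grasp_force: 0.0
```

>>> {"op": "play_rows", "data": {
  "motion": [
    {"ax": 0,"ay": 0,"az": 0.8,"dx": 0,"dy": 0,"dz": 0,"jaw": 1},
    {"ax": 0,"ay": 0,"az": 0.8,"dx": 0,"dy": 0,"dz": 0,"jaw": 1},
    {"ax": 0,"ay": 0,"az": 0.8,"dx": 0,"dy": 0,"dz": 0,"jaw": 1},
    {"ax": 0,"ay": 0,"az": 0.79,"dx": 0,"dy": 0,"dz": 0,"jaw": 1},
    {"ax": 0,"ay": 0,"az": 0,"dx": 0,"dy": 0,"dz": 0,"jaw": 1},
    {"ax": 0,"ay": 0,"az": 0,"dx": 0,"dy": 0,"dz": 0,"jaw": 1}
  ]
}}

```text
t: 2.92
tool_pos: [0.3948, 0.0768, 0.2005]
tcp_rot: [[0.996, -0.093, -0.0], [-0.093, -0.996, -0.0], [-0.0, 0.0, -1.0]]
ft_force: [0.0, 0.3, 0.4]
grip_width: 0.0002
grasp_force: 0.0
```

```bash
python3 -c "
import go;go.where();print(go.manip.state()['grip_width'])"
```

```text
t 2.925 local [-0.1048 -0.0756  0.2005] F [0.008  0.336  0.4109] yawerr 0.05843678172582597
0.00020907156412894266
```

>>> {"op": "play_rows", "data": {
  "motion": [
    {"ax": 0,"ay": 0,"az": 0,"dx": 0,"dy": 0,"dz": 0.75,"jaw": 1},
    {"ax": 0,"ay": 0,"az": 0,"dx": 0,"dy": 0,"dz": 0.75,"jaw": 1},
    {"ax": 0,"ay": 0,"az": 0,"dx": 0.3,"dy": 0,"dz": 0,"jaw": 1},
    {"ax": 0,"ay": 0,"az": 0,"dx": 0.2,"dy": 0,"dz": 0,"jaw": 1},
    {"ax": 0,"ay": 0,"az": 0,"dx": 0.1,"dy": 0,"dz": 0,"jaw": 1},
    {"ax": 0,"ay": 0,"az": 0,"dx": 0,"dy": 0,"dz": 0,"jaw": 1}
  ]
}}

```text
t: 3.68
tool_pos: [0.4259, 0.0746, 0.1265]
tcp_rot: [[0.996, -0.095, 0.002], [-0.095, -0.996, -0.0], [0.002, -0.0, -1.0]]
ft_force: [-0.8, -0.1, 0.3]
grip_width: -0.0001
grasp_force: 0.0
```

>>> {"op": "play_rows", "data": {
  "motion": [
    {"ax": 0,"ay": 0,"az": 0,"dx": 0.1,"dy": 0,"dz": 0,"jaw": 1},
    {"ax": 0,"ay": 0,"az": 0,"dx": 0,"dy": 0,"dz": 0,"jaw": 1}
  ]
}}

```text
t: 3.92
tool_pos: [0.43, 0.0742, 0.1258]
tcp_rot: [[0.996, -0.095, 0.001], [-0.095, -0.996, -0.0], [0.001, -0.0, -1.0]]
ft_force: [-0.7, -0.1, 0.2]
grip_width: -0.0001
grasp_force: 0.0
```

>>> {"op": "play_rows", "data": {
  "motion": [
    {"ax": 0,"ay": 0,"az": 0,"dx": 0.08,"dy": 0,"dz": 0,"jaw": 1},
    {"ax": 0,"ay": 0,"az": 0,"dx": 0,"dy": 0,"dz": 0,"jaw": 1}
  ]
}}

```text
t: 4.18
tool_pos: [0.4328, 0.074, 0.1254]
tcp_rot: [[0.996, -0.095, -0.002], [-0.095, -0.996, 0.0], [-0.002, -0.0, -1.0]]
ft_force: [-4.3, 1.3, 3.7]
grip_width: -0.0002
grasp_force: 2.1
```

>>> {"op": "play_rows", "data": {
  "motion": [
    {"ax": 0,"ay": 0,"az": 0,"dx": 0.1,"dy": 0,"dz": 0,"jaw": 1},
    {"ax": 0,"ay": 0,"az": 0,"dx": 0.1,"dy": 0,"dz": 0,"jaw": 1},
    {"ax": 0,"ay": 0,"az": 0,"dx": 0,"dy": 0,"dz": 0,"jaw": 1}
  ]
}}

```text
t: 4.55
tool_pos: [0.4439, 0.0729, 0.1255]
tcp_rot: [[0.995, -0.095, 0.0], [-0.095, -0.995, 0.0], [0.0, -0.0, -1.0]]
ft_force: [-2.1, 0.9, 1.8]
grip_width: -0.0002
grasp_force: 1.1
```

>>> {"op": "play_rows", "data": {
  "motion": [
    {"ax": 0,"ay": 0,"az": 0,"dx": 0.08,"dy": 0,"dz": 0,"jaw": 1},
    {"ax": 0,"ay": 0,"az": 0,"dx": 0,"dy": 0,"dz": 0,"jaw": 1}
  ]
}}

```text
t: 4.8
tool_pos: [0.4481, 0.0725, 0.1255]
tcp_rot: [[0.995, -0.095, 0.001], [-0.095, -0.995, 0.0], [0.001, -0.0, -1.0]]
ft_force: [-1.6, -0.0, 1.2]
grip_width: 0.0002
grasp_force: 1.1
```

>>> {"op": "play_rows", "data": {
  "motion": [
    {"ax": 0,"ay": 0,"az": 0,"dx": 0.05,"dy": 0,"dz": 0,"jaw": 1},
    {"ax": 0,"ay": 0,"az": 0,"dx": 0,"dy": 0,"dz": 0,"jaw": 1}
  ]
}}

```text
t: 5.05
tool_pos: [0.4504, 0.0722, 0.1256]
tcp_rot: [[0.995, -0.095, 0.001], [-0.095, -0.995, -0.0], [0.001, -0.0, -1.0]]
ft_force: [-2.4, 0.2, 2.7]
grip_width: -0.0
grasp_force: 1.2
```

>>> {"op": "play_rows", "data": {
  "motion": [
    {"ax": 0,"ay": 0,"az": 0,"dx": 0.06,"dy": 0,"dz": 0,"jaw": 1},
    {"ax": 0,"ay": 0,"az": 0,"dx": 0,"dy": 0,"dz": 0,"jaw": 1}
  ]
}}

```text
t: 5.3
tool_pos: [0.4535, 0.0719, 0.1255]
tcp_rot: [[0.995, -0.095, 0.001], [-0.095, -0.995, -0.0], [0.001, -0.0, -1.0]]
ft_force: [-1.9, 0.3, 0.9]
grip_width: -0.0
grasp_force: 1.1
```

>>> {"op": "play_rows", "data": {
  "motion": [
    {"ax": 0,"ay": 0,"az": 0,"dx": 0.04,"dy": 0,"dz": 0,"jaw": 1},
    {"ax": 0,"ay": 0,"az": 0,"dx": 0,"dy": 0,"dz": 0,"jaw": 1}
  ]
}}

```text
t: 5.55
tool_pos: [0.4553, 0.0718, 0.1255]
tcp_rot: [[0.995, -0.095, 0.0], [-0.095, -0.995, -0.0], [0.0, 0.0, -1.0]]
ft_force: [-1.5, -0.0, 1.8]
grip_width: -0.0005
grasp_force: 1.2
```

>>> {"op": "play_rows", "data": {
  "motion": [
    {"ax": 0,"ay": 0,"az": 0,"dx": 0.1,"dy": 0,"dz": 0,"jaw": 1},
    {"ax": 0,"ay": 0,"az": 0,"dx": 0.1,"dy": 0,"dz": 0,"jaw": 1},
    {"ax": 0,"ay": 0,"az": 0,"dx": 0.1,"dy": 0,"dz": 0,"jaw": 1},
    {"ax": 0,"ay": 0,"az": 0,"dx": 0,"dy": 0,"dz": 0,"jaw": 1}
  ]
}}

```text
t: 6.05
tool_pos: [0.4711, 0.0702, 0.1255]
tcp_rot: [[0.995, -0.095, 0.001], [-0.095, -0.995, -0.0], [0.001, -0.0, -1.0]]
ft_force: [0.1, -1.0, 0.6]
grip_width: 0.0
grasp_force: 0.0
```

>>> {"op": "play_rows", "data": {
  "motion": [
    {"ax": 0,"ay": 0,"az": 0,"dx": 0.12,"dy": 0,"dz": 0,"jaw": 1},
    {"ax": 0,"ay": 0,"az": 0,"dx": 0.12,"dy": 0,"dz": 0,"jaw": 1},
    {"ax": 0,"ay": 0,"az": 0,"dx": 0.12,"dy": 0,"dz": 0,"jaw": 1},
    {"ax": 0,"ay": 0,"az": 0,"dx": 0.12,"dy": 0,"dz": 0,"jaw": 1},
    {"ax": 0,"ay": 0,"az": 0,"dx": 0.12,"dy": 0,"dz": 0,"jaw": 1},
    {"ax": 0,"ay": 0,"az": 0,"dx": 0,"dy": 0,"dz": 0,"jaw": 1}
  ]
}}

```text
t: 6.8
tool_pos: [0.5004, 0.0674, 0.1252]
tcp_rot: [[0.995, -0.095, 0.0], [-0.095, -0.995, 0.0], [0.0, -0.0, -1.0]]
ft_force: [-0.4, 0.4, -0.5]
grip_width: 0.0
grasp_force: 0.3
```

>>> {"op": "play_rows", "data": {
  "motion": [
    {"ax": 0,"ay": 0,"az": 0,"dx": 0.08,"dy": 0,"dz": 0,"jaw": 1},
    {"ax": 0,"ay": 0,"az": 0,"dx": 0,"dy": 0,"dz": 0,"jaw": 1}
  ]
}}

```text
t: 7.05
tool_pos: [0.5039, 0.0671, 0.1253]
tcp_rot: [[0.995, -0.095, -0.0], [-0.095, -0.995, 0.0], [-0.0, -0.0, -1.0]]
ft_force: [-1.6, 0.6, -0.6]
grip_width: 0.0003
grasp_force: 0.9
```

>>> {"op": "play_rows", "data": {
  "motion": [
    {"ax": 0,"ay": 0,"az": 0,"dx": 0.06,"dy": 0,"dz": 0,"jaw": 1},
    {"ax": 0,"ay": 0,"az": 0,"dx": 0,"dy": 0,"dz": 0,"jaw": 1}
  ]
}}

```text
t: 7.3
tool_pos: [0.507, 0.0669, 0.1255]
tcp_rot: [[0.995, -0.095, 0.0], [-0.095, -0.995, 0.0], [0.0, -0.0, -1.0]]
ft_force: [-1.9, -0.7, -0.5]
grip_width: 0.0001
grasp_force: 1.0
```

```bash
python3 -c "
from h import *
a=shot('top','top1')[150:270,270:430];b=shot('side','side1')[140:320,200:440]
cv2.imwrite('pics/c1.png',np.hstack([cv2.resize(a,(400,300)),cv2.resize(b,(400,300))])[:,:,::-1])
import go;go.where()"
```

```text
t 7.4 local [ 0.0078 -0.0749  0.1256] F [-1.6628  0.0818 -0.4951] yawerr -0.02964375590799094
```

View pics/c1.png

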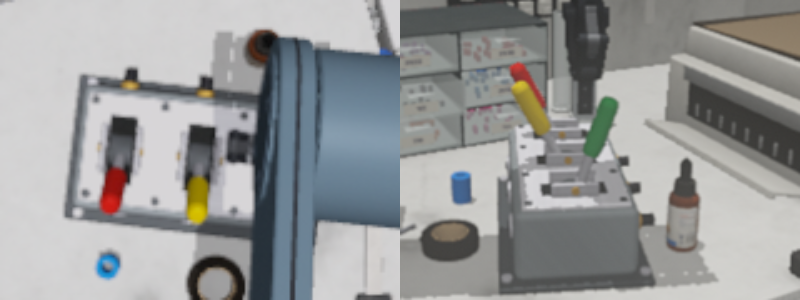

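The green lever (about (600,125) in the side crop) has gone over almost all the way, and everything else is untouched. I'll push on gently until I feel the far stop.

>>> {"op": "play_rows", "data": {
  "motion": [
    {"ax": 0,"ay": 0,"az": 0,"dx": 0.06,"dy": 0,"dz": 0,"jaw": 1},
    {"ax": 0,"ay": 0,"az": 0,"dx": 0,"dy": 0,"dz": 0,"jaw": 1}
  ]
}}

```text
t: 7.65
tool_pos: [0.5101, 0.0666, 0.1256]
tcp_rot: [[0.995, -0.095, 0.0], [-0.095, -0.995, 0.0], [0.0, -0.0, -1.0]]
ft_force: [-2.6, 0.6, -0.2]
grip_width: -0.0006
grasp_force: 1.0
```

>>> {"op": "play_rows", "data": {
  "motion": [
    {"ax": 0,"ay": 0,"az": 0,"dx": 0.04,"dy": 0,"dz": 0,"jaw": 1},
    {"ax": 0,"ay": 0,"az": 0,"dx": 0,"dy": 0,"dz": 0,"jaw": 1}
  ]
}}

```text
t: 7.9
tool_pos: [0.5121, 0.0664, 0.1255]
tcp_rot: [[0.995, -0.095, 0.0], [-0.095, -0.995, 0.0], [0.0, -0.0, -1.0]]
ft_force: [-2.8, 0.2, -0.9]
grip_width: -0.0003
grasp_force: 1.0
```

>>> {"op": "play_rows", "data": {
  "motion": [
    {"ax": 0,"ay": 0,"az": 0,"dx": 0.03,"dy": 0,"dz": 0,"jaw": 1},
    {"ax": 0,"ay": 0,"az": 0,"dx": 0,"dy": 0,"dz": 0,"jaw": 1}
  ]
}}

```text
t: 8.15
tool_pos: [0.5135, 0.0662, 0.1255]
tcp_rot: [[0.995, -0.095, 0.0], [-0.095, -0.995, 0.0], [0.0, -0.0, -1.0]]
ft_force: [-2.4, 0.0, -0.9]
grip_width: 0.0002
grasp_force: 1.1
```

>>> {"op": "play_rows", "data": {
  "motion": [
    {"ax": 0,"ay": 0,"az": 0,"dx": 0.04,"dy": 0,"dz": 0,"jaw": 1},
    {"ax": 0,"ay": 0,"az": 0,"dx": 0,"dy": 0,"dz": 0,"jaw": 1}
  ]
}}

```text
t: 8.4
tool_pos: [0.5156, 0.066, 0.1256]
tcp_rot: [[0.995, -0.095, 0.0], [-0.095, -0.995, -0.0], [0.0, -0.0, -1.0]]
ft_force: [-3.3, -0.1, -0.0]
grip_width: -0.0001
grasp_force: 1.0
```

>>> {"op": "play_rows", "data": {
  "motion": [
    {"ax": 0,"ay": 0,"az": 0,"dx": 0.04,"dy": 0,"dz": 0,"jaw": 1},
    {"ax": 0,"ay": 0,"az": 0,"dx": 0,"dy": 0,"dz": 0,"jaw": 1}
  ]
}}

```text
t: 8.65
tool_pos: [0.5176, 0.0658, 0.1256]
tcp_rot: [[0.995, -0.095, 0.0], [-0.095, -0.995, -0.0], [0.0, -0.0, -1.0]]
ft_force: [-2.7, -0.0, 0.1]
grip_width: 0.0002
grasp_force: 1.0
```

>>> {"op": "play_rows", "data": {
  "motion": [
    {"ax": 0,"ay": 0,"az": 0,"dx": 0.04,"dy": 0,"dz": 0,"jaw": 1},
    {"ax": 0,"ay": 0,"az": 0,"dx": 0,"dy": 0,"dz": 0,"jaw": 1}
  ]
}}

```text
t: 8.9
tool_pos: [0.5196, 0.0656, 0.1256]
tcp_rot: [[0.995, -0.095, 0.0], [-0.095, -0.995, -0.0], [0.0, -0.0, -1.0]]
ft_force: [-2.3, 0.2, -0.8]
grip_width: 0.0001
grasp_force: 1.0
```

>>> {"op": "play_rows", "data": {
  "motion": [
    {"ax": 0,"ay": 0,"az": 0,"dx": 0.04,"dy": 0,"dz": 0,"jaw": 1},
    {"ax": 0,"ay": 0,"az": 0,"dx": 0,"dy": 0,"dz": 0,"jaw": 1}
  ]
}}

```text
t: 9.15
tool_pos: [0.5215, 0.0655, 0.1255]
tcp_rot: [[0.995, -0.095, 0.0], [-0.095, -0.995, -0.0], [0.0, -0.0, -1.0]]
ft_force: [-2.2, 0.4, -0.7]
grip_width: -0.0
grasp_force: 1.0
```

```bash
python3 -c "
from h import *
b=shot('side','side2')[140:320,200:440]
cv2.imwrite('pics/c2.png',cv2.resize(b,(720,540),interpolation=2)[:,:,::-1])
import go;go.where()
from fit import *
c,s=np.cos(go.P[2]),np.sin(go.P[2])
for th in (.8,.9,1.):print(th,[((proj('side',grip(go.P,-.075,th,L))-[200,140])*3).round() for L in (.05,.11)])"
```

```text
t 9.2 local [ 0.0224 -0.075   0.1256] F [-2.6692  0.065  -0.0947] yawerr -0.030563470180303094
0.8 [array([340., 277.]), array([376., 174.])]
0.9 [array([349., 279.]), array([395., 180.])]
1.0 [array([357., 283.]), array([413., 189.])]
```

View pics/c2.png

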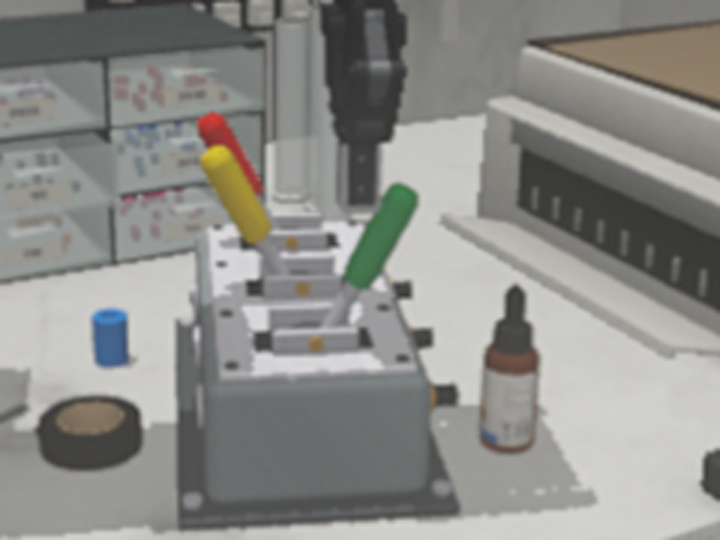

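The green axis now runs (360,280) to (403,187), about 0.94 rad. A little further should meet the stop.

>>> {"op": "play_rows", "data": {
  "motion": [
    {"ax": 0,"ay": 0,"az": 0,"dx": 0.04,"dy": 0,"dz": 0,"jaw": 1},
    {"ax": 0,"ay": 0,"az": 0,"dx": 0,"dy": 0,"dz": 0,"jaw": 1}
  ]
}}

```text
t: 9.45
tool_pos: [0.5235, 0.0653, 0.1255]
tcp_rot: [[0.995, -0.095, 0.0], [-0.095, -0.995, -0.0], [0.0, -0.0, -1.0]]
ft_force: [-2.4, 0.4, -0.7]
grip_width: 0.0
grasp_force: 1.0
```

>>> {"op": "play_rows", "data": {
  "motion": [
    {"ax": 0,"ay": 0,"az": 0,"dx": 0.04,"dy": 0,"dz": 0,"jaw": 1},
    {"ax": 0,"ay": 0,"az": 0,"dx": 0,"dy": 0,"dz": 0,"jaw": 1}
  ]
}}

```text
t: 9.7
tool_pos: [0.5248, 0.0652, 0.1254]
tcp_rot: [[0.996, -0.095, -0.001], [-0.095, -0.996, 0.0], [-0.001, 0.0, -1.0]]
ft_force: [-5.8, 0.4, 0.6]
grip_width: 0.0001
grasp_force: 2.2
```

>>> {"op": "play_rows", "data": {
  "motion": [
    {"ax": 0,"ay": 0,"az": 0,"dx": 0.03,"dy": 0,"dz": 0,"jaw": 1},
    {"ax": 0,"ay": 0,"az": 0,"dx": 0,"dy": 0,"dz": 0,"jaw": 1}
  ]
}}

```text
t: 9.95
tool_pos: [0.5249, 0.0652, 0.1253]
tcp_rot: [[0.996, -0.095, -0.004], [-0.095, -0.996, 0.0], [-0.004, 0.0, -1.0]]
ft_force: [-7.9, 0.6, 3.0]
grip_width: -0.0001
grasp_force: 4.4
```

Stop felt at local x = 0.026. I'll back off and move to the middle lever.

>>> {"op": "play_rows", "data": {
  "motion": [
    {"ax": 0,"ay": 0,"az": 0,"dx": -0.3,"dy": 0,"dz": 0,"jaw": 1},
    {"ax": 0,"ay": 0,"az": 0,"dx": -0.7,"dy": 0,"dz": 0,"jaw": 1},
    {"ax": 0,"ay": 0,"az": 0,"dx": -0.8,"dy": 0,"dz": 0,"jaw": 1},
    {"ax": 0,"ay": 0,"az": 0,"dx": -0.7,"dy": 0,"dz": 0,"jaw": 1},
    {"ax": 0,"ay": 0,"az": 0,"dx": 0,"dy": 0,"dz": 0,"jaw": 1},
    {"ax": 0,"ay": 0,"az": 0,"dx": 0,"dy": -0.75,"dz": 0,"jaw": 1},
    {"ax": 0,"ay": 0,"az": 0,"dx": 0,"dy": -0.75,"dz": 0,"jaw": 1},
    {"ax": 0,"ay": 0,"az": 0,"dx": 0,"dy": 0,"dz": 0,"jaw": 1},
    {"ax": 0,"ay": 0,"az": 0,"dx": 0,"dy": 0,"dz": 0,"jaw": 1}
  ]
}}

```text
t: 11.08
tool_pos: [0.4103, 0.1513, 0.1257]
tcp_rot: [[0.996, -0.094, 0.001], [-0.094, -0.996, -0.0], [0.001, 0.0, -1.0]]
ft_force: [-0.4, -0.3, -0.0]
grip_width: 0.0001
grasp_force: 0.0
```

```bash
python3 -c "
from h import *
b=shot('side','side3')[140:320,200:440]
cv2.imwrite('pics/c3.png',cv2.resize(b,(720,540),interpolation=2)[:,:,::-1])
import go;go.where()"
```

```text
t 11.125 local [-0.0966 -0.0004  0.1256] F [ 0.1293 -0.2217  0.0864] yawerr -0.031154454495046134
```

View pics/c3.png

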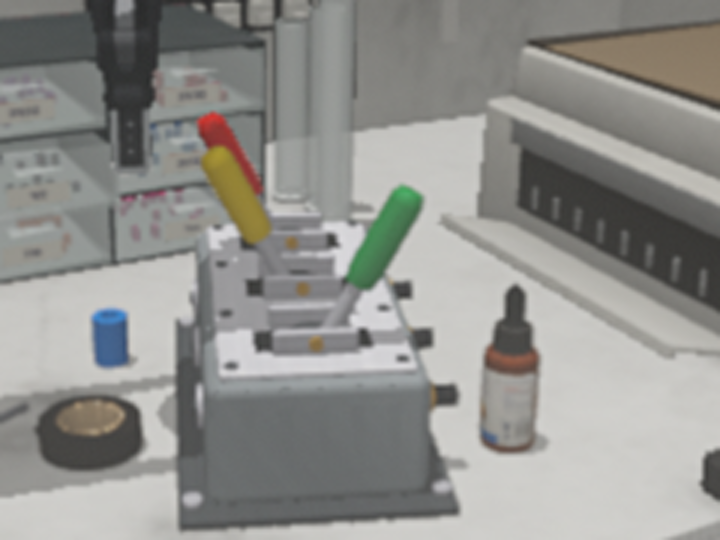

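Green stays over, with its top at about (407,190). Now I'll probe the yellow lever.

>>> {"op": "play_rows", "data": {
  "motion": [
    {"ax": 0,"ay": 0,"az": 0,"dx": 0.4,"dy": 0,"dz": 0,"jaw": 1},
    {"ax": 0,"ay": 0,"az": 0,"dx": 0.15,"dy": 0,"dz": 0,"jaw": 1},
    {"ax": 0,"ay": 0,"az": 0,"dx": 0.1,"dy": 0,"dz": 0,"jaw": 1},
    {"ax": 0,"ay": 0,"az": 0,"dx": 0.1,"dy": 0,"dz": 0,"jaw": 1},
    {"ax": 0,"ay": 0,"az": 0,"dx": 0,"dy": 0,"dz": 0,"jaw": 1}
  ]
}}

```text
t: 11.75
tool_pos: [0.4459, 0.1476, 0.1253]
tcp_rot: [[0.995, -0.095, -0.002], [-0.095, -0.995, -0.0], [-0.002, 0.0, -1.0]]
ft_force: [-3.4, 0.1, 3.2]
grip_width: 0.0
grasp_force: 1.6
```

>>> {"op": "play_rows", "data": {
  "motion": [
    {"ax": 0,"ay": 0,"az": 0,"dx": 0.06,"dy": 0,"dz": 0,"jaw": 1},
    {"ax": 0,"ay": 0,"az": 0,"dx": 0,"dy": 0,"dz": 0,"jaw": 1}
  ]
}}

```text
t: 12.0
tool_pos: [0.4496, 0.1475, 0.1256]
tcp_rot: [[0.995, -0.095, -0.0], [-0.095, -0.995, -0.0], [-0.0, 0.0, -1.0]]
ft_force: [-3.8, -0.7, 3.4]
grip_width: 0.0001
grasp_force: 1.9
```

>>> {"op": "play_rows", "data": {
  "motion": [
    {"ax": 0,"ay": 0,"az": 0,"dx": 0.06,"dy": 0,"dz": 0,"jaw": 1},
    {"ax": 0,"ay": 0,"az": 0,"dx": 0,"dy": 0,"dz": 0,"jaw": 1}
  ]
}}

```text
t: 12.25
tool_pos: [0.4519, 0.1475, 0.1255]
tcp_rot: [[0.995, -0.095, -0.002], [-0.095, -0.995, 0.0], [-0.002, 0.0, -1.0]]
ft_force: [-6.1, 0.1, 5.6]
grip_width: 0.0002
grasp_force: 3.3
```

>>> {"op": "play_rows", "data": {
  "motion": [
    {"ax": 0,"ay": 0,"az": 0,"dx": 0.03,"dy": 0,"dz": 0,"jaw": 1},
    {"ax": 0,"ay": 0,"az": 0,"dx": 0,"dy": 0,"dz": 0,"jaw": 1}
  ]
}}

```text
t: 12.5
tool_pos: [0.4522, 0.1474, 0.1254]
tcp_rot: [[0.996, -0.094, -0.004], [-0.094, -0.996, 0.0], [-0.004, 0.0, -1.0]]
ft_force: [-10.1, 1.1, 7.5]
grip_width: 0.0002
grasp_force: 4.8
```

>>> {"op": "play_rows", "data": {
  "motion": [
    {"ax": 0,"ay": 0,"az": 0,"dx": 0.02,"dy": 0,"dz": 0,"jaw": 1},
    {"ax": 0,"ay": 0,"az": 0,"dx": 0,"dy": 0,"dz": 0,"jaw": 1}
  ]
}}

```text
t: 12.75
tool_pos: [0.4526, 0.1474, 0.1254]
tcp_rot: [[0.996, -0.094, -0.005], [-0.094, -0.996, 0.0], [-0.005, 0.0, -1.0]]
ft_force: [-12.5, 0.3, 9.0]
grip_width: 0.0002
grasp_force: 5.9
```

The yellow lever is blocked: the force rises with no travel. I'll back off to the red one.

>>> {"op": "play_rows", "data": {
  "motion": [
    {"ax": 0,"ay": 0,"az": 0,"dx": -0.3,"dy": 0,"dz": 0,"jaw": 1},
    {"ax": 0,"ay": 0,"az": 0,"dx": -0.6,"dy": 0,"dz": 0,"jaw": 1},
    {"ax": 0,"ay": 0,"az": 0,"dx": 0,"dy": 0,"dz": 0,"jaw": 1},
    {"ax": 0,"ay": 0,"az": 0,"dx": 0,"dy": -0.75,"dz": 0,"jaw": 1},
    {"ax": 0,"ay": 0,"az": 0,"dx": 0,"dy": -0.75,"dz": 0,"jaw": 1},
    {"ax": 0,"ay": 0,"az": 0,"dx": 0,"dy": 0,"dz": 0,"jaw": 1},
    {"ax": 0,"ay": 0,"az": 0,"dx": 0.4,"dy": 0,"dz": 0,"jaw": 1},
    {"ax": 0,"ay": 0,"az": 0,"dx": 0.15,"dy": 0,"dz": 0,"jaw": 1},
    {"ax": 0,"ay": 0,"az": 0,"dx": 0.1,"dy": 0,"dz": 0,"jaw": 1},
    {"ax": 0,"ay": 0,"az": 0,"dx": 0.1,"dy": 0,"dz": 0,"jaw": 1},
    {"ax": 0,"ay": 0,"az": 0,"dx": 0,"dy": 0,"dz": 0,"jaw": 1}
  ]
}}

```text
t: 14.12
tool_pos: [0.4545, 0.222, 0.1255]
tcp_rot: [[0.995, -0.095, -0.001], [-0.095, -0.995, -0.0], [-0.001, 0.0, -1.0]]
ft_force: [-2.4, -0.7, 2.3]
grip_width: -0.0002
grasp_force: 1.4
```

```bash
python3 -c "
import go;go.where()"
```

```text
t 14.125 local [-0.0591  0.0746  0.1255] F [-2.3997 -0.7358  2.3333] yawerr -0.06251528865121204
```

>>> {"op": "play_rows", "data": {
  "motion": [
    {"ax": 0,"ay": 0,"az": 0,"dx": 0.06,"dy": 0,"dz": 0,"jaw": 1},
    {"ax": 0,"ay": 0,"az": 0,"dx": 0,"dy": 0,"dz": 0,"jaw": 1}
  ]
}}

```text
t: 14.38
tool_pos: [0.4579, 0.222, 0.1256]
tcp_rot: [[0.995, -0.095, 0.0], [-0.095, -0.995, -0.0], [0.0, 0.0, -1.0]]
ft_force: [-3.4, -1.2, 1.8]
grip_width: -0.0002
grasp_force: 1.7
```

>>> {"op": "play_rows", "data": {
  "motion": [
    {"ax": 0,"ay": 0,"az": 0,"dx": 0.04,"dy": 0,"dz": 0,"jaw": 1},
    {"ax": 0,"ay": 0,"az": 0,"dx": 0,"dy": 0,"dz": 0,"jaw": 1}
  ]
}}

```text
t: 14.62
tool_pos: [0.4601, 0.222, 0.1256]
tcp_rot: [[0.995, -0.095, 0.0], [-0.095, -0.995, 0.0], [0.0, -0.0, -1.0]]
ft_force: [-2.4, -0.2, 2.9]
grip_width: 0.0002
grasp_force: 1.6
```

>>> {"op": "play_rows", "data": {
  "motion": [
    {"ax": 0,"ay": 0,"az": 0,"dx": 0.04,"dy": 0,"dz": 0,"jaw": 1},
    {"ax": 0,"ay": 0,"az": 0,"dx": 0,"dy": 0,"dz": 0,"jaw": 1}
  ]
}}

```text
t: 14.88
tool_pos: [0.4621, 0.2219, 0.1255]
tcp_rot: [[0.995, -0.095, 0.0], [-0.095, -0.995, 0.0], [0.0, -0.0, -1.0]]
ft_force: [-3.2, -0.3, 3.0]
grip_width: 0.0002
grasp_force: 1.5
```

Local x is now −0.0515 and it is still free. On with small steps.

>>> {"op": "play_rows", "data": {
  "motion": [
    {"ax": 0,"ay": 0,"az": 0,"dx": 0.05,"dy": 0,"dz": 0,"jaw": 1},
    {"ax": 0,"ay": 0,"az": 0,"dx": 0,"dy": 0,"dz": 0,"jaw": 1}
  ]
}}

```text
t: 15.12
tool_pos: [0.4647, 0.2216, 0.1255]
tcp_rot: [[0.995, -0.095, 0.0], [-0.095, -0.995, 0.0], [0.0, -0.0, -1.0]]
ft_force: [-2.9, 0.8, 2.3]
grip_width: 0.0003
grasp_force: 1.3
```

>>> {"op": "play_rows", "data": {
  "motion": [
    {"ax": 0,"ay": 0,"az": 0,"dx": 0.05,"dy": 0,"dz": 0,"jaw": 1},
    {"ax": 0,"ay": 0,"az": 0,"dx": 0,"dy": 0,"dz": 0,"jaw": 1}
  ]
}}

```text
t: 15.38
tool_pos: [0.4672, 0.2213, 0.1255]
tcp_rot: [[0.995, -0.095, 0.0], [-0.095, -0.995, 0.0], [0.0, -0.0, -1.0]]
ft_force: [-2.5, 0.4, 1.6]
grip_width: 0.0001
grasp_force: 1.2
```

>>> {"op": "play_rows", "data": {
  "motion": [
    {"ax": 0,"ay": 0,"az": 0,"dx": 0.05,"dy": 0,"dz": 0,"jaw": 1},
    {"ax": 0,"ay": 0,"az": 0,"dx": 0,"dy": 0,"dz": 0,"jaw": 1}
  ]
}}

```text
t: 15.62
tool_pos: [0.4696, 0.2211, 0.1255]
tcp_rot: [[0.995, -0.095, 0.0], [-0.095, -0.995, -0.0], [0.0, -0.0, -1.0]]
ft_force: [-2.5, -0.3, 1.4]
grip_width: -0.0005
grasp_force: 1.1
```

The red lever is free. I'll push it over, slowing near the end.

>>> {"op": "play_rows", "data": {
  "motion": [
    {"ax": 0,"ay": 0,"az": 0,"dx": 0.11,"dy": 0,"dz": 0,"jaw": 1},
    {"ax": 0,"ay": 0,"az": 0,"dx": 0.11,"dy": 0,"dz": 0,"jaw": 1},
    {"ax": 0,"ay": 0,"az": 0,"dx": 0.11,"dy": 0,"dz": 0,"jaw": 1},
    {"ax": 0,"ay": 0,"az": 0,"dx": 0,"dy": 0,"dz": 0,"jaw": 1}
  ]
}}

```text
t: 16.12
tool_pos: [0.4869, 0.2194, 0.1254]
tcp_rot: [[0.995, -0.095, 0.001], [-0.095, -0.995, 0.0], [0.001, -0.0, -1.0]]
ft_force: [0.1, 0.5, -0.0]
grip_width: -0.0001
grasp_force: 0.0
```

>>> {"op": "play_rows", "data": {
  "motion": [
    {"ax": 0,"ay": 0,"az": 0,"dx": 0.11,"dy": 0,"dz": 0,"jaw": 1},
    {"ax": 0,"ay": 0,"az": 0,"dx": 0.11,"dy": 0,"dz": 0,"jaw": 1},
    {"ax": 0,"ay": 0,"az": 0,"dx": 0.11,"dy": 0,"dz": 0,"jaw": 1},
    {"ax": 0,"ay": 0,"az": 0,"dx": 0.11,"dy": 0,"dz": 0,"jaw": 1},
    {"ax": 0,"ay": 0,"az": 0,"dx": 0.11,"dy": 0,"dz": 0,"jaw": 1},
    {"ax": 0,"ay": 0,"az": 0,"dx": 0.11,"dy": 0,"dz": 0,"jaw": 1},
    {"ax": 0,"ay": 0,"az": 0,"dx": 0.11,"dy": 0,"dz": 0,"jaw": 1},
    {"ax": 0,"ay": 0,"az": 0,"dx": 0.11,"dy": 0,"dz": 0,"jaw": 1},
    {"ax": 0,"ay": 0,"az": 0,"dx": 0,"dy": 0,"dz": 0,"jaw": 1}
  ]
}}

```text
t: 17.25
tool_pos: [0.5306, 0.2153, 0.1256]
tcp_rot: [[0.995, -0.095, 0.001], [-0.095, -0.995, 0.0], [0.001, -0.0, -1.0]]
ft_force: [-1.2, -0.6, -0.7]
grip_width: -0.0
grasp_force: 0.4
```

```bash
python3 -c "
import go;go.where()"
```

```text
t 17.25 local [0.0173 0.075  0.1256] F [-1.1524 -0.6175 -0.6639] yawerr -0.04321453952172648
```

>>> {"op": "play_rows", "data": {
  "motion": [
    {"ax": 0,"ay": 0,"az": 0,"dx": 0.05,"dy": 0,"dz": 0,"jaw": 1},
    {"ax": 0,"ay": 0,"az": 0,"dx": 0.05,"dy": 0,"dz": 0,"jaw": 1},
    {"ax": 0,"ay": 0,"az": 0,"dx": 0,"dy": 0,"dz": 0,"jaw": 1}
  ]
}}

```text
t: 17.62
tool_pos: [0.5348, 0.2149, 0.1256]
tcp_rot: [[0.995, -0.095, 0.001], [-0.095, -0.995, 0.0], [0.001, -0.0, -1.0]]
ft_force: [-2.6, -0.5, -0.9]
grip_width: -0.0001
grasp_force: 0.9
```

>>> {"op": "play_rows", "data": {
  "motion": [
    {"ax": 0,"ay": 0,"az": 0,"dx": 0.04,"dy": 0,"dz": 0,"jaw": 1},
    {"ax": 0,"ay": 0,"az": 0,"dx": 0,"dy": 0,"dz": 0,"jaw": 1}
  ]
}}

```text
t: 17.88
tool_pos: [0.5367, 0.2147, 0.1256]
tcp_rot: [[0.995, -0.095, 0.0], [-0.095, -0.995, 0.0], [0.0, -0.0, -1.0]]
ft_force: [-2.9, -0.1, -1.2]
grip_width: -0.0
grasp_force: 1.0
```

>>> {"op": "play_rows", "data": {
  "motion": [
    {"ax": 0,"ay": 0,"az": 0,"dx": 0.04,"dy": 0,"dz": 0,"jaw": 1},
    {"ax": 0,"ay": 0,"az": 0,"dx": 0,"dy": 0,"dz": 0,"jaw": 1}
  ]
}}

```text
t: 18.12
tool_pos: [0.5387, 0.2146, 0.1256]
tcp_rot: [[0.995, -0.095, 0.0], [-0.095, -0.995, 0.0], [0.0, -0.0, -1.0]]
ft_force: [-2.9, 0.1, -1.1]
grip_width: -0.0001
grasp_force: 1.0
```

>>> {"op": "play_rows", "data": {
  "motion": [
    {"ax": 0,"ay": 0,"az": 0,"dx": 0.04,"dy": 0,"dz": 0,"jaw": 1},
    {"ax": 0,"ay": 0,"az": 0,"dx": 0,"dy": 0,"dz": 0,"jaw": 1}
  ]
}}

```text
t: 18.38
tool_pos: [0.5401, 0.2144, 0.1254]
tcp_rot: [[0.995, -0.095, -0.001], [-0.095, -0.995, 0.0], [-0.001, 0.0, -1.0]]
ft_force: [-3.9, 0.6, 0.5]
grip_width: 0.0001
grasp_force: 2.1
```

>>> {"op": "play_rows", "data": {
  "motion": [
    {"ax": 0,"ay": 0,"az": 0,"dx": 0.02,"dy": 0,"dz": 0,"jaw": 1},
    {"ax": 0,"ay": 0,"az": 0,"dx": 0,"dy": 0,"dz": 0,"jaw": 1}
  ]
}}

```text
t: 18.62
tool_pos: [0.5402, 0.2144, 0.1253]
tcp_rot: [[0.996, -0.095, -0.003], [-0.095, -0.996, -0.0], [-0.003, 0.0, -1.0]]
ft_force: [-7.0, 0.3, 0.7]
grip_width: -0.0002
grasp_force: 3.5
```

The red lever is at its stop. Back to yellow, which was left at about −0.055.

>>> {"op": "play_rows", "data": {
  "motion": [
    {"ax": 0,"ay": 0,"az": 0,"dx": -0.3,"dy": 0,"dz": 0,"jaw": 1},
    {"ax": 0,"ay": 0,"az": 0,"dx": -0.7,"dy": 0,"dz": 0,"jaw": 1},
    {"ax": 0,"ay": 0,"az": 0,"dx": -0.8,"dy": 0,"dz": 0,"jaw": 1},
    {"ax": 0,"ay": 0,"az": 0,"dx": -0.7,"dy": 0,"dz": 0,"jaw": 1},
    {"ax": 0,"ay": 0,"az": 0,"dx": 0,"dy": 0,"dz": 0,"jaw": 1},
    {"ax": 0,"ay": 0,"az": 0,"dx": 0,"dy": 0.75,"dz": 0,"jaw": 1},
    {"ax": 0,"ay": 0,"az": 0,"dx": 0,"dy": 0.75,"dz": 0,"jaw": 1},
    {"ax": 0,"ay": 0,"az": 0,"dx": 0,"dy": 0,"dz": 0,"jaw": 1},
    {"ax": 0,"ay": 0,"az": 0,"dx": 0.4,"dy": 0,"dz": 0,"jaw": 1},
    {"ax": 0,"ay": 0,"az": 0,"dx": 0.2,"dy": 0,"dz": 0,"jaw": 1},
    {"ax": 0,"ay": 0,"az": 0,"dx": 0.1,"dy": 0,"dz": 0,"jaw": 1},
    {"ax": 0,"ay": 0,"az": 0,"dx": 0,"dy": 0,"dz": 0,"jaw": 1}
  ]
}}

```text
t: 20.12
tool_pos: [0.4448, 0.1484, 0.1253]
tcp_rot: [[0.996, -0.095, -0.0], [-0.095, -0.996, 0.0], [-0.0, 0.0, -1.0]]
ft_force: [-0.7, 0.5, 0.5]
grip_width: -0.0001
grasp_force: 0.0
```

```bash
python3 -c "
import go;go.where()"
```

```text
t 20.125 local [-0.0617  0.0004  0.1253] F [-0.715   0.5382  0.4741] yawerr -0.014860063114215963
```

>>> {"op": "play_rows", "data": {
  "motion": [
    {"ax": 0,"ay": 0,"az": 0,"dx": 0.06,"dy": 0,"dz": 0,"jaw": 1},
    {"ax": 0,"ay": 0,"az": 0,"dx": 0.06,"dy": 0,"dz": 0,"jaw": 1},
    {"ax": 0,"ay": 0,"az": 0,"dx": 0,"dy": 0,"dz": 0,"jaw": 1}
  ]
}}

```text
t: 20.5
tool_pos: [0.4509, 0.1475, 0.1256]
tcp_rot: [[0.995, -0.095, 0.0], [-0.095, -0.995, -0.0], [0.0, -0.0, -1.0]]
ft_force: [0.5, -0.4, -0.8]
grip_width: -0.0004
grasp_force: 0.0
```

>>> {"op": "play_rows", "data": {
  "motion": [
    {"ax": 0,"ay": 0,"az": 0,"dx": 0.05,"dy": 0,"dz": 0,"jaw": 1},
    {"ax": 0,"ay": 0,"az": 0,"dx": 0,"dy": 0,"dz": 0,"jaw": 1}
  ]
}}

```text
t: 20.75
tool_pos: [0.4526, 0.1474, 0.1255]
tcp_rot: [[0.996, -0.095, -0.001], [-0.095, -0.996, 0.0], [-0.001, 0.0, -1.0]]
ft_force: [-3.5, 0.1, 1.9]
grip_width: 0.0001
grasp_force: 1.8
```

>>> {"op": "play_rows", "data": {
  "motion": [
    {"ax": 0,"ay": 0,"az": 0,"dx": 0.05,"dy": 0,"dz": 0,"jaw": 1},
    {"ax": 0,"ay": 0,"az": 0,"dx": 0,"dy": 0,"dz": 0,"jaw": 1}
  ]
}}

```text
t: 21.0
tool_pos: [0.4558, 0.1471, 0.1256]
tcp_rot: [[0.995, -0.095, -0.0], [-0.095, -0.995, 0.0], [-0.0, -0.0, -1.0]]
ft_force: [-2.9, 0.3, 1.8]
grip_width: 0.0004
grasp_force: 1.6
```

The yellow lever gives now, so I'll push it over.

>>> {"op": "play_rows", "data": {
  "motion": [
    {"ax": 0,"ay": 0,"az": 0,"dx": 0.06,"dy": 0,"dz": 0,"jaw": 1},
    {"ax": 0,"ay": 0,"az": 0,"dx": 0.06,"dy": 0,"dz": 0,"jaw": 1},
    {"ax": 0,"ay": 0,"az": 0,"dx": 0,"dy": 0,"dz": 0,"jaw": 1}
  ]
}}

```text
t: 21.38
tool_pos: [0.4624, 0.1464, 0.1255]
tcp_rot: [[0.995, -0.095, 0.001], [-0.095, -0.995, -0.0], [0.001, -0.0, -1.0]]
ft_force: [-2.3, -0.1, 2.0]
grip_width: -0.0001
grasp_force: 0.8
```

>>> {"op": "play_rows", "data": {
  "motion": [
    {"ax": 0,"ay": 0,"az": 0,"dx": 0.11,"dy": 0,"dz": 0,"jaw": 1},
    {"ax": 0,"ay": 0,"az": 0,"dx": 0.11,"dy": 0,"dz": 0,"jaw": 1},
    {"ax": 0,"ay": 0,"az": 0,"dx": 0.11,"dy": 0,"dz": 0,"jaw": 1},
    {"ax": 0,"ay": 0,"az": 0,"dx": 0.11,"dy": 0,"dz": 0,"jaw": 1},
    {"ax": 0,"ay": 0,"az": 0,"dx": 0.11,"dy": 0,"dz": 0,"jaw": 1},
    {"ax": 0,"ay": 0,"az": 0,"dx": 0.11,"dy": 0,"dz": 0,"jaw": 1},
    {"ax": 0,"ay": 0,"az": 0,"dx": 0.11,"dy": 0,"dz": 0,"jaw": 1},
    {"ax": 0,"ay": 0,"az": 0,"dx": 0.11,"dy": 0,"dz": 0,"jaw": 1},
    {"ax": 0,"ay": 0,"az": 0,"dx": 0.11,"dy": 0,"dz": 0,"jaw": 1},
    {"ax": 0,"ay": 0,"az": 0,"dx": 0.11,"dy": 0,"dz": 0,"jaw": 1},
    {"ax": 0,"ay": 0,"az": 0,"dx": 0,"dy": 0,"dz": 0,"jaw": 1}
  ]
}}

```text
t: 22.75
tool_pos: [0.5172, 0.1412, 0.1254]
tcp_rot: [[0.995, -0.095, 0.001], [-0.095, -0.995, -0.0], [0.001, -0.0, -1.0]]
ft_force: [-0.9, 0.4, -0.4]
grip_width: 0.0001
grasp_force: 0.5
```

```bash
python3 -c "
import go;go.where()"
```

```text
t 22.75 local [ 0.0109 -0.      0.1254] F [-0.8702  0.4406 -0.4069] yawerr -0.039488554719210804
```

>>> {"op": "play_rows", "data": {
  "motion": [
    {"ax": 0,"ay": 0,"az": 0,"dx": 0.05,"dy": 0,"dz": 0,"jaw": 1},
    {"ax": 0,"ay": 0,"az": 0,"dx": 0.05,"dy": 0,"dz": 0,"jaw": 1},
    {"ax": 0,"ay": 0,"az": 0,"dx": 0,"dy": 0,"dz": 0,"jaw": 1}
  ]
}}

```text
t: 23.12
tool_pos: [0.5217, 0.1408, 0.1256]
tcp_rot: [[0.995, -0.095, 0.0], [-0.095, -0.995, -0.0], [0.0, -0.0, -1.0]]
ft_force: [-2.3, 0.2, -0.5]
grip_width: -0.0002
grasp_force: 1.0
```

>>> {"op": "play_rows", "data": {
  "motion": [
    {"ax": 0,"ay": 0,"az": 0,"dx": 0.05,"dy": 0,"dz": 0,"jaw": 1},
    {"ax": 0,"ay": 0,"az": 0,"dx": 0,"dy": 0,"dz": 0,"jaw": 1}
  ]
}}

```text
t: 23.38
tool_pos: [0.5242, 0.1406, 0.1256]
tcp_rot: [[0.995, -0.095, 0.0], [-0.095, -0.995, 0.0], [0.0, -0.0, -1.0]]
ft_force: [-2.5, -0.6, -0.8]
grip_width: -0.0003
grasp_force: 1.0
```

Target x is about 0.532.

>>> {"op": "play_rows", "data": {
  "motion": [
    {"ax": 0,"ay": 0,"az": 0,"dx": 0.05,"dy": 0,"dz": 0,"jaw": 1},
    {"ax": 0,"ay": 0,"az": 0,"dx": 0.05,"dy": 0,"dz": 0,"jaw": 1},
    {"ax": 0,"ay": 0,"az": 0,"dx": 0,"dy": 0,"dz": 0,"jaw": 1}
  ]
}}

```text
t: 23.75
tool_pos: [0.5294, 0.1401, 0.1256]
tcp_rot: [[0.995, -0.095, 0.001], [-0.095, -0.995, -0.0], [0.001, -0.0, -1.0]]
ft_force: [-2.2, 0.7, -0.5]
grip_width: -0.0001
grasp_force: 0.9
```

>>> {"op": "play_rows", "data": {
  "motion": [
    {"ax": 0,"ay": 0,"az": 0,"dx": 0.05,"dy": 0,"dz": 0,"jaw": 1},
    {"ax": 0,"ay": 0,"az": 0,"dx": 0,"dy": 0,"dz": 0,"jaw": 1}
  ]
}}

```text
t: 24.0
tool_pos: [0.5317, 0.1398, 0.1256]
tcp_rot: [[0.995, -0.095, 0.0], [-0.095, -0.995, -0.0], [0.0, -0.0, -1.0]]
ft_force: [-0.9, 0.3, -0.1]
grip_width: 0.0001
grasp_force: 0.9
```

>>> {"op": "play_rows", "data": {
  "motion": [
    {"ax": 0,"ay": 0,"az": 0,"dx": 0.03,"dy": 0,"dz": 0,"jaw": 1},
    {"ax": 0,"ay": 0,"az": 0,"dx": 0,"dy": 0,"dz": 0,"jaw": 1}
  ]
}}

```text
t: 24.25
tool_pos: [0.5325, 0.1398, 0.1254]
tcp_rot: [[0.995, -0.095, -0.001], [-0.095, -0.995, 0.0], [-0.001, 0.0, -1.0]]
ft_force: [-4.4, 0.4, 0.3]
grip_width: 0.0002
grasp_force: 2.1
```

>>> {"op": "play_rows", "data": {
  "motion": [
    {"ax": 0,"ay": 0,"az": 0,"dx": 0.03,"dy": 0,"dz": 0,"jaw": 1},
    {"ax": 0,"ay": 0,"az": 0,"dx": 0,"dy": 0,"dz": 0,"jaw": 1}
  ]
}}

```text
t: 24.5
tool_pos: [0.5326, 0.1398, 0.1253]
tcp_rot: [[0.996, -0.095, -0.004], [-0.095, -0.996, 0.0], [-0.004, 0.0, -1.0]]
ft_force: [-8.5, 0.3, 2.8]
grip_width: -0.0005
grasp_force: 4.3
```

>>> {"op": "play_rows", "data": {
  "motion": [
    {"ax": 0,"ay": 0,"az": 0,"dx": -0.3,"dy": 0,"dz": 0,"jaw": 1},
    {"ax": 0,"ay": 0,"az": 0,"dx": -0.7,"dy": 0,"dz": 0,"jaw": 1},
    {"ax": 0,"ay": 0,"az": 0,"dx": -0.8,"dy": 0,"dz": 0,"jaw": 1},
    {"ax": 0,"ay": 0,"az": 0,"dx": -0.8,"dy": 0,"dz": 0,"jaw": 1},
    {"ax": 0,"ay": 0,"az": 0,"dx": 0,"dy": 0,"dz": -0.8,"jaw": 1},
    {"ax": 0,"ay": 0,"az": 0,"dx": 0,"dy": 0,"dz": -0.8,"jaw": 1},
    {"ax": 0,"ay": 0,"az": 0,"dx": 0,"dy": 0,"dz": 0,"jaw": 1},
    {"ax": 0,"ay": 0,"az": 0,"dx": 0,"dy": 0,"dz": 0,"jaw": 1}
  ]
}}

```text
t: 25.5
tool_pos: [0.405, 0.1519, 0.2054]
tcp_rot: [[0.995, -0.095, 0.002], [-0.095, -0.995, 0.0], [0.002, -0.0, -1.0]]
ft_force: [0.0, 0.1, -0.4]
grip_width: 0.0003
grasp_force: 0.0
```

```bash
python3 -c "
from h import *
b=shot('side','side4')[140:320,200:440]
cv2.imwrite('pics/c4.png',cv2.resize(b,(720,540),interpolation=2)[:,:,::-1])
import go;go.where()
from fit import *
for y in (.075,0,-.075):
  for th in (.9,1.):print(y,th,[((proj('side',grip(go.P,y,th,L))-[200,140])*3).round() for L in (.05,.11)])"
```

```text
t 25.55 local [-0.1022 -0.      0.2048] F [ 0.7874 -0.1216 -0.2318] yawerr -0.03527525041002598
0.075 0.9 [array([317., 190.]), array([355., 106.])]
0.075 1.0 [array([324., 193.]), array([370., 113.])]
0 0.9 [array([331., 231.]), array([373., 140.])]
0 1.0 [array([339., 234.]), array([390., 147.])]
-0.075 0.9 [array([349., 279.]), array([395., 180.])]
-0.075 1.0 [array([357., 283.]), array([413., 189.])]
```

View pics/c4.png

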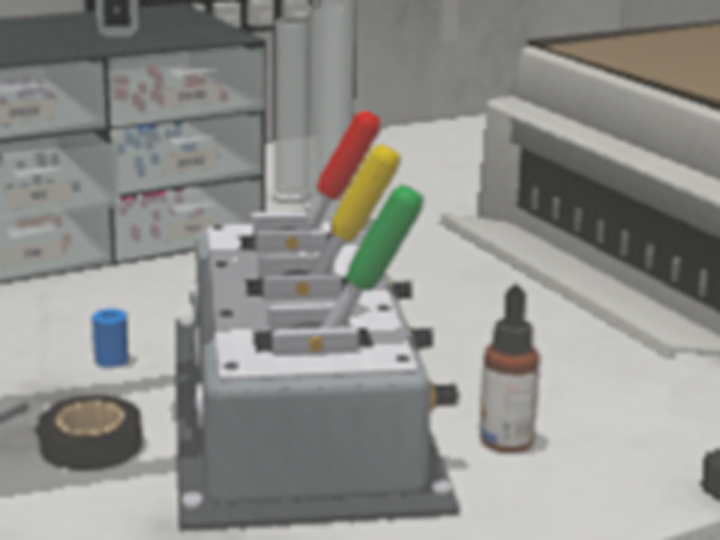

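All three levers are over and parallel, with tops at about (370,118), (388,153) and (410,192), matching 1.0 rad. The slug, tape and dropper have not moved, and the tool is clear.

```bash
python3 -c "
from rig import manip;print(manip.finish_job())"
```

```text
the job is handed in; nothing more can be done
None
```

I threw all three levers to their far stops in the order green, red, yellow, with measured force never above about 16 N. The bystanders did not move, and I handed the job in at about 26 s; no verdict came back.

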